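# Scrape the brittle chips off the marble slab

### The arm

A 6-joint arm with a two-finger parallel gripper is mounted at the origin on the work surface. World frame = base frame: x ahead of the robot, y to its left, z up, the work surface at z = 0. Lengths are in mm, angles in rad, forces in N, time in s.
With the tool pointing down it reaches from about 300 to 775 mm from the base axis. Payload 14.6 kg.
Tool frame: the origin (TCP) lies at the very end of the fingers, on their centre line; the grasp point (between the pads) lies 19 mm behind it (manip.grip_point_offset is the distance from the TCP to the grasp point, in mm); z points along the fingers, y is the line along which they close (so a half turn about z gives the same grasp; the last joint's range is limited). The gripper opens to 94 mm and grips with 3 to 60 N. Pads are 16 mm wide; open, the fingers measure 119 mm over their backs; the gripper's body (75 mm by 177 mm) begins 78 mm behind the grasp point.
Start: joints at [1.196, 0.3, 1.521, -0, 1.321, -0.067], TCP at [166.627, 524.142, 205.446] pointing down, gripper open.
Joint ranges: [-3.03, 3.03], [-0.79, 2.21], [0.23, 2.52], [-1.04, 4.18], [0, 3.07], [-2.55, 2.55]. Speed limits (rad/s): [2.22, 2.22, 2.57, 3.14, 3.14, 3.14].

### API

Orientations are given as [roll, pitch, yaw] about the fixed x, y, z axes, in that order (R = Rz(yaw) Ry(pitch) Rx(roll)).
In Python, from cell import telemetry, eyes, manip gives the robot as it stands.
- The arm moves only by the tool play_rows, never from a script. Its arguments are lists of equal length, an entry for each row: "translation": the shift along the world's x, y, z in m, a list of three; "yaw": the turn about the world's z in rad. A call has 1 to 12 rows; each row is the pose to reach, as a shift and turn from the pose commanded when the call began; what a row does not reach only later rows make up. A row lasts 1/8 s, in which the tool goes at most 62.5 mm and 10.7 degrees, less where a joint would pass 70% of its speed; a pose out of reach is approached as far as the arm can. A call with a gripper value outside its range is refused whole. "hand" is the opening, from 0 (shut) to 1 (fully open), set as the call begins (left out, the last holds). The fingers move at their own pace and stop on an object; "force" is the grip in N (left out, the last holds). Time passes only in rows, so rows that repeat a pose let the fingers close. It gives the time, the measured TCP pose, the force, the opening and the grip force at its end, in the units of the state.
- telemetry.read_state(): the state, without advancing time (a new reading comes with each control period).
- eyes.camera(name): name is "scene" or "side" or "wrist"; returns a dict with "pixels" (480x640x3 uint8, red, green, blue), "fx", "fy", "cx", "cy" (pixels), "cam_to_world" (4x4, takes a point from camera to world coordinates); the wrist camera has in their place "T_tool_cam" (4x4, takes a point from camera to tool coordinates, whose origin is the TCP and whose axes are the flange's). Camera axes: x right, y up, looking along -z (the intrinsics and any distortion apply to the point x, -y, -z); pixel columns grow to the right and rows downward; lengths in mm; the calibration is good to about 2 mm. A picture is of the moment at which its call begins: read the wrist's pose just before it. There is no depth.
- manip.sign_off(): hands the job in; it is judged then, once.
The state is a dict: "clock": time; "joints": joint angles; "qd": joint speeds; "effort": joint torques, N m; "eef_pos": TCP position; "eef_rot": TCP orientation; "wrist_force": force on the tool from outside, world axes, zero at the start; "moment": the same for the moment, N m; "finger_gap": finger opening in mm; "finger_force": force on a finger pad.
Only numpy, scipy, OpenCV 4.12 (cv2) and the standard library are available. Lean on these libraries where they do the work, as an engineer would, in place of code of your own. Each camera call takes 0.05 s, during which the arm holds its last target. There are 200 camera calls.

### The job

Clear the marble slab: take the wooden scraper block from its rest and scrape all six chips of brittle over the slab's open end into the steel pan, without touching the chips with the fingers. Then stand the scraper upright back in its rest and let go; leave the other things around the slab where they are.

Things in the scene. Friction and masses are not known exactly. Their poses are not given: they have to be found in the camera images.
- slab: Fixed pale marble work slab on the counter, 224 mm along its own x, 320 mm along its own y; the top face is 40 mm above the counter. Along both long sides (own x = -107 and +107 mm) a 10 mm wide aluminium lip runs, its top 12 mm above the marble, leaving 204 mm of marble between the lips. The two ends (own y = -160 and +160 mm) are open, without a lip. Origin: centre of the underside, at counter height; z up.
- pan: Fixed open steel catch pan standing on the counter right against one open end of the slab (which end varies), long side along that end: outside 230 mm (own x) x 120 mm (own y) x 30 mm high, walls and floor 4 mm, so its rim is 10 mm below the slab's top. Its axes are parallel to the slab's and its origin lies 220 mm from the slab's along the slab's y, to one side or the other. Origin: centre of the underside.
- rest: Fixed shallow dark wooden tray, the scraper's rest, on the counter against the slab's other open end: outside 200 mm (own x) x 116 mm (own y) x 20 mm high, walls and floor 6 mm. Axes parallel to the slab's. Origin: centre of the underside.
- scraper_mid (a point): The scraper, a loose wooden block of about 180 g standing upright in its rest at the start. Lower part: scraping head 130 mm (own x, the long way) x 36 mm (own y) x 35 mm high with a steel edge round its foot. Upper part: upright grip 90 mm (own x) x 24 mm (own y), from 35 to 91 mm above the foot, centred on the head; take it across its 24 mm. This point lies on its axis 45 mm above the foot; z up; yaw within about 17 degrees of the rest's (either long direction is the same).
- chip0_mid (a point): Loose chip of nut brittle, flat brown shard about 30 x 24 mm and 10 mm thick, 11 g, lying on the slab; this point is its centre, 5 mm above its underside. At the start no chip's centre is further than 75 mm from the middle of the slab along the slab's y, nor 70 mm along its x.
- chip1_mid (a point): Loose chip of nut brittle, flat brown shard about 30 x 24 mm and 10 mm thick, 11 g, lying on the slab, like chip0; this point is its centre.
- chip2_mid (a point): Loose chip of nut brittle, flat brown shard about 30 x 24 mm and 10 mm thick, 11 g, lying on the slab, like chip0; this point is its centre.
- chip3_mid (a point): Loose chip of nut brittle, flat brown shard about 30 x 24 mm and 10 mm thick, 11 g, lying on the slab, like chip0; this point is its centre.
- chip4_mid (a point): Loose chip of nut brittle, flat brown shard about 30 x 24 mm and 10 mm thick, 11 g, lying on the slab, like chip0; this point is its centre.
- chip5_mid (a point): Loose chip of nut brittle, flat brown shard about 30 x 24 mm and 10 mm thick, 11 g, lying on the slab, like chip0; this point is its centre.
- jar_a: Bystander near the slab: closed jar with a steel lid, 68 mm across, 110 tall. Origin: centre of the underside.
- bowl: Bystander near the slab: empty steel bowl, 110 mm across, 45 tall. Origin: centre of the underside.
- weight_big: Bystander near the slab: brass cylinder weight, 46 mm across, 42 tall. Origin: centre of the underside.
- weight_small: Bystander near the slab: brass cylinder weight, 30 mm across, 28 tall. Origin: centre of the underside.
- nougat: Bystander near the slab: pale block of wrapped nougat, 50 x 70 x 35 mm. Origin: centre of the underside.
- tin: Bystander near the slab: closed tin, 60 mm across, 85 tall. Origin: centre of the underside.

How it is judged:
By the outcome, as a careful person would: the job done as asked, in the order asked, and still so for the second after the job is handed in, with the robot touching nothing.
It also fails if it takes over 54 s, if anything falls off the work surface, if the arm or the gripper's body presses on something with over 40 N, if the wrist force passes 120 N, or if a joint passes its speed limit or range.

## Working session

There is one attempt and no reset: what is moved stays moved. The work goes in short steps, Python scripts to look and compute and a tool call to move; the robot and the scene stay as the last step left them, time stands still between calls to the robot, and variables do not carry over. Pictures are saved under pics/ and viewed, at most 10 in all, crops included, and the job is handed in when it is done.

Besides the shell and the picture viewer there is one more tool, called by a JSON object that holds its "api" and its "payload", one argument or row to a line. play_rows: Moves the arm, as the interface text tells. Its arguments: {"type":"object","properties":{"translation":{"type":"array","items":{"type":"array","items":{"type":"number"}}},"yaw":{"type":"array","items":{"type":"number"}},"hand":{"type":"number"},"force":{"type":"number"}},"required":["translation","yaw"]}

```bash
mkdir -p pics; cat > h.py <<'E'
from cell import telemetry, eyes, manip
import numpy as np, cv2
def grab(n,f):
    s=telemetry.read_state(); c=eyes.camera(n)
    cv2.imwrite(f,cv2.cvtColor(c["pixels"],cv2.COLOR_RGB2BGR))
    np.save(f[:-4]+".npy",dict(c=c,s=s),allow_pickle=True); return s,c
def load(f): return np.load(f,allow_pickle=True).item()
def ray(c,u,v,z,T=None):
    T=np.array(c["cam_to_world"]) if T is None else T
    K=np.array([[c["fx"],0,c["cx"]],[0,c["fy"],c["cy"]],[0,0,1]])
    d=np.array(c.get("distortion",np.zeros(5)),float)
    p=cv2.undistortPoints(np.array([[[u,v]]],float),K,d)[0,0]
    r=T[:3,:3]@np.array([p[0],-p[1],-1]); o=T[:3,3]
    return o+r*(z-o[2])/r[2]
E
python3 - <<'E'
from h import *
for n in("scene","side"):
    s,c=grab(n,f"pics/{n}0.png"); print({k:(np.round(v,3).tolist() if k!="pixels" else 0) if not isinstance(v,(str,dict)) else v for k,v in c.items()})
print(s)
E
```

```text
{'pixels': 0, 'fx': 526.606, 'fy': 526.606, 'cx': 315.398, 'cy': 240.944, 'cam_to_world': [[0.444, -0.621, 0.646, 1071.601], [0.896, 0.297, -0.33, -217.059], [0.013, 0.725, 0.689, 579.866], [0.0, 0.0, 0.0, 1.0]]}
{'pixels': 0, 'fx': 433.87, 'fy': 433.87, 'cx': 318.519, 'cy': 242.307, 'cam_to_world': [[0.731, 0.409, -0.546, 208.204], [-0.682, 0.43, -0.592, -360.229], [-0.007, 0.805, 0.593, 451.348], [0.0, 0.0, 0.0, 1.0]]}
{'clock': 0.05, 'joints': array([ 1.19639150e+00,  3.00471661e-01,  1.52154887e+00, -1.21098030e-05,
        1.32073898e+00, -6.66225856e-02]), 'qd': array([ 0.00161071,  0.00029485, -0.00034788,  0.00192677, -0.00122821,
        0.00104248]), 'effort': array([ 1.17706324e-03, -5.33216321e+01, -3.53705943e+01,  7.10054417e-02,
        2.35351932e-02, -1.08810739e-04]), 'eef_pos': array([166.54244461, 523.90578768, 204.8996611 ]), 'eef_rot': array([-3.14042761e+00, -6.59776152e-05,  2.83381338e+00]), 'wrist_force': array([-0.33787339, -0.67494919,  0.11376751]), 'moment': array([-0.016043  , -0.01045505, -0.06546594]), 'finger_force': 0.0, 'finger_gap': 93.63315618010064}
```

View pics/scene0.png

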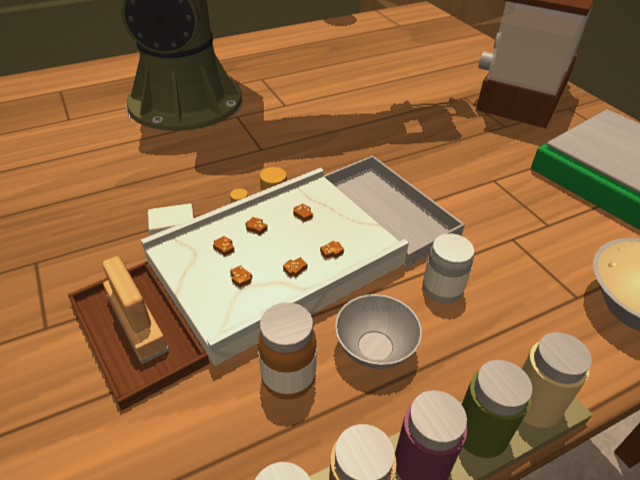

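View pics/side0.png

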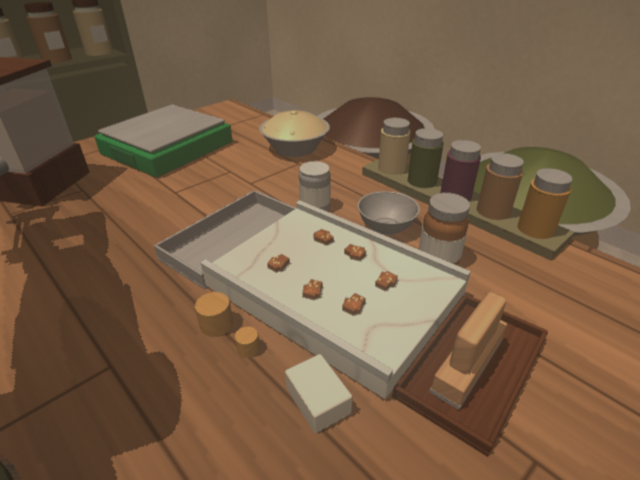

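The scene view shows the slab with the rest and scraper at left (~(135,315)), the pan at right (~(400,205)), and six chips between (223,245) and (332,250). The side view shows the same layout mirrored, with the scraper at ~(472,350). I'll enlarge both.

```bash
python3 - <<'E'
import cv2
a=cv2.imread("pics/scene0.png")[145:415,60:420]; cv2.imwrite("pics/sc.png",cv2.resize(a,(792,594),interpolation=cv2.INTER_CUBIC))
a=cv2.imread("pics/side0.png")[180:450,200:560]; cv2.imwrite("pics/sd.png",cv2.resize(a,(792,594),interpolation=cv2.INTER_CUBIC))
E
```

```text
(no output)
```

View pics/sc.png

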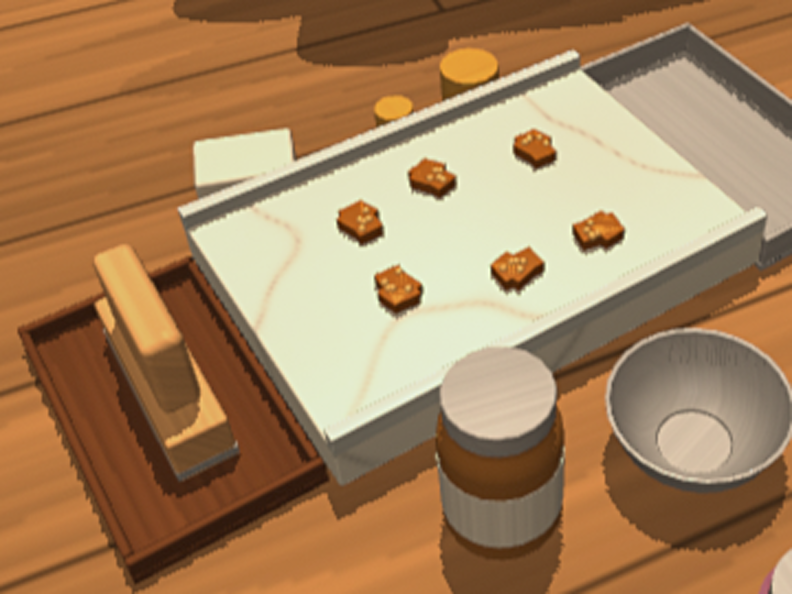

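View pics/sd.png

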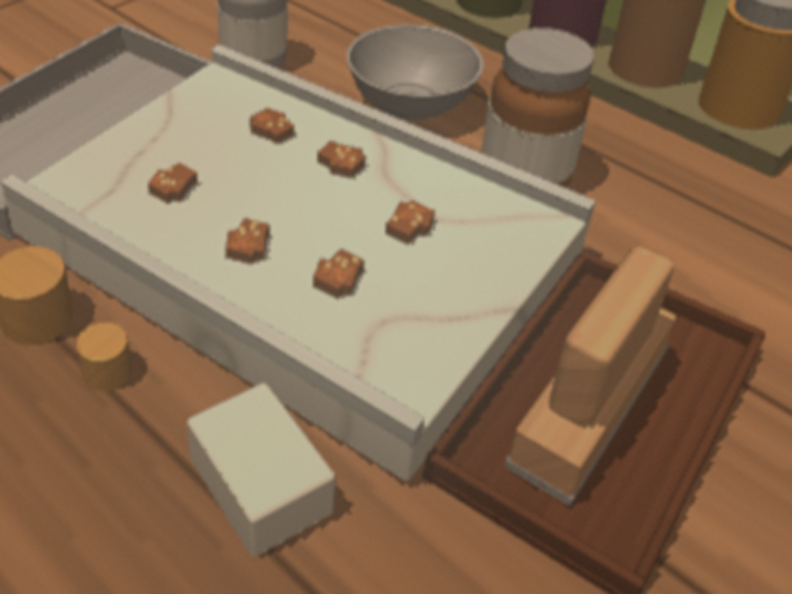

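Both crops show clear lip ends, the scraper's grip top, and the chips. I'll triangulate them now.

```bash
python3 - <<'E'
from h import *
A=load("pics/scene0.npy")["c"];B=load("pics/side0.npy")["c"]
def S(p,z): return ray(A,60+p[0]/2.2,145+p[1]/2.2,z)[:2].round(1)
def D(p,z): return ray(B,200+p[0]/2.2,180+p[1]/2.2,z)[:2].round(1)
print("lips scene outer: nearL nearR farL farR",[S(p,52) for p in[(180,210),(572,52),(333,445),(766,213)]])
print("lips side",[D(p,52) for p in[(416,436),(6,182),(593,205),(216,46)]])
print("grip",[S(p,97) for p in[(95,254),(128,245),(182,342),(150,356)]],np.mean([S(p,97) for p in[(95,254),(128,245),(182,342),(150,356)]],0))
g=[D(p,97) for p in[(635,249),(672,258),(605,362),(568,346)]];print("grip side",g,np.mean(g,0))
print("chips",[S(p,47) for p in[(360,220),(432,176),(535,146),(398,287),(517,267),(599,229)]])
print("chips",[D(p,47) for p in[(340,270),(248,238),(172,181),(411,219),(342,156),(272,124)]])
print("rest outer z20 scene",[S(p,20) for p in[(22,330),(133,572),(325,468)]],"side",[D(p,20) for p in [(763,333),(640,586),(430,465)]])
E
```

```text
lips scene outer: nearL nearR farL farR [array([ 467.2, -190.5]), array([419.8, 122.2]), array([ 688.4, -158.5]), array([636.6, 157.1])]
lips side [array([ 461.6, -196.8]), array([418.7, 118.2]), array([ 680.1, -162.1]), array([634.5, 154.4])]
grip [array([ 534.5, -245.3]), array([ 535.3, -226.8]), array([ 622.2, -215.5]), array([ 624.5, -233. ])] [ 579.125 -230.15 ]
grip side [array([ 611.1, -219.5]), array([ 619. , -236.6]), array([ 530.1, -249.9]), array([ 526. , -232.4])] [ 571.55 -234.6 ]
chips [array([522. , -85.9]), array([501.9, -26.9]), array([503.6,  50.8]), array([589.4, -84.4]), array([605.8, -10.4]), array([597.8,  52.7])]
chips [array([523.2, -87.9]), array([502.2, -29. ]), array([503.2,  48. ]), array([589.8, -87.4]), array([606.3, -11.8]), array([597.3,  49.4])]
rest outer z20 scene [array([ 497.4, -303.1]), array([ 696.1, -274.5]), array([ 678.2, -164. ])] side [array([ 687.6, -278.3]), array([ 493.4, -307.7]), array([ 473.3, -200.1])]
```

{"api": "play_rows", "payload": {
  "translation": [
    [0.409,-0.756,0.02],
    [0.409,-0.756,0.02],
    [0.409,-0.756,0.02],
    [0.409,-0.756,0.02],
    [0.409,-0.756,0.02],
    [0.409,-0.756,0.02],
    [0.409,-0.756,0.02],
    [0.409,-0.756,0.02],
    [0.409,-0.756,0.02],
    [0.409,-0.756,0.02],
    [0.409,-0.756,0.02],
    [0.409,-0.756,0.02]
  ],
  "yaw": [0.457,0.457,0.457,0.457,0.457,0.457,0.457,0.457,0.457,0.457,0.457,0.457],
  "hand": 0.65,
  "force": 40
}}

```text
clock: 1.6
eef_pos: [521.3, -132.3, 222.6]
eef_rot: [3.141, -0.0, -2.993]
wrist_force: [0.6, 0.4, 0.4]
finger_gap: 61.0
finger_force: 0.0
```

{"api": "play_rows", "payload": {
  "translation": [
    [0.025,-0.05,0],
    [0.05,-0.095,0],
    [0.05,-0.095,0],
    [0.05,-0.095,0]
  ],
  "yaw": [0,0,0,0]
}}

```text
clock: 2.1
eef_pos: [570.4, -224.7, 222.3]
eef_rot: [3.141, -0.001, -2.992]
wrist_force: [0.2, -0.1, -0.0]
finger_gap: 61.3
finger_force: 0.0
```

```bash
python3 - <<'E'
from h import *
s,c=grab("wrist","pics/w1.png"); print(s["eef_pos"],s["eef_rot"],{k:np.round(v,3).tolist() for k,v in c.items() if k!="pixels"})
E
```

```text
[ 570.39319756 -224.70065563  222.34575068] [ 3.14095294e+00 -7.25437746e-04 -2.99239533e+00] {'fx': 376.408, 'fy': 376.408, 'cx': 317.825, 'cy': 233.595, 'T_tool_cam': [[0.0, 0.963, 0.269, 78.498], [1.0, -0.001, 0.0, 0.223], [0.0, 0.269, -0.963, -178.169], [0.0, 0.0, 0.0, 1.0]]}
```

View pics/w1.png

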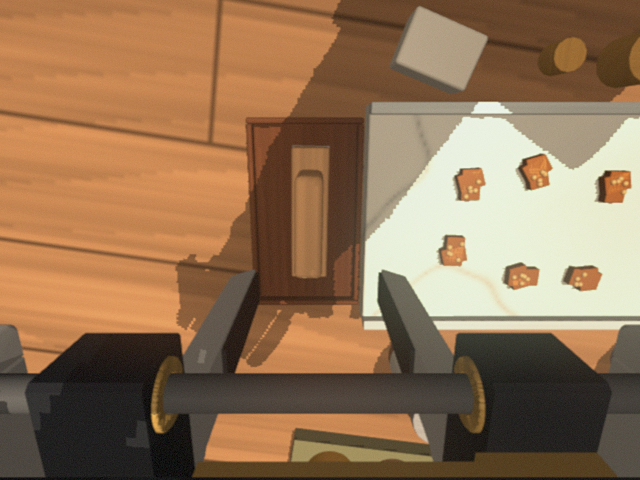

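The wrist view shows the scraper from above, with its grip top spanning (296..324, 170..278). The slab's end edge runs from (366,102) to (364,328), and the chips are to the right.

```bash
python3 - <<'E'
from h import *
from scipy.spatial.transform import Rotation as R
d=load("pics/w1.npy");c=d["c"];s=d["s"]
T=np.eye(4);T[:3,:3]=R.from_euler("xyz",s["eef_rot"]).as_matrix();T[:3,3]=s["eef_pos"]
T=T@np.array(c["T_tool_cam"])
W=lambda p,z:ray(c,*p,z,T)[:2].round(1)
g=[W(p,97) for p in[(296,171),(324,171),(321.5,278),(296.5,278)]];print("grip",g,np.mean(g,0))
print("head top far",[W(p,41) for p in[(292,146),(328,146)]])
print("slab end marble",[W(p,40) for p in [(367,115),(364,317)]], "lip outer",[W(p,52) for p in[(371,102),(640,102),(363,329)]])
print("chips",[W(p,47) for p in[(470,184),(536,171),(614,186),(453,250),(521,276),(583,278)]])
print("rest",[W(p,20) for p in[(247,119),(363,119),(250,303),(358,302)]])
E
```

```text
grip [array([ 527.6, -248.5]), array([ 524.2, -226.4]), array([ 615.4, -214.4]), array([ 618.6, -235.8])] [ 571.45  -231.275]
head top far [array([ 511.7, -257.6]), array([ 506.7, -224.4])]
slab end marble [array([ 474.1, -193.5]), array([ 675.5, -159.1])] lip outer [array([ 463.5, -193.4]), array([428.3,  39.7]), array([ 683.1, -160.2])]
chips [array([520.9, -87.1]), array([500. , -29.4]), array([502.5,  47.6]), array([586.9, -87. ]), array([603.5, -12.5]), array([596.3,  49.9])]
rest [array([ 494. , -305.2]), array([ 477.3, -194.2]), array([ 687.6, -282.6]), array([ 668.6, -164.7])]
```

{"api": "play_rows", "payload": {
  "translation": [
    [0.0016,-0.0073,-0.04],
    [0.0016,-0.0073,-0.08],
    [0.0016,-0.0073,-0.12],
    [0.0016,-0.0073,-0.15],
    [0.0016,-0.0073,-0.165],
    [0.0016,-0.0073,-0.171],
    [0.0016,-0.0073,-0.171],
    [0.0016,-0.0073,-0.171]
  ],
  "yaw": [-0.005,-0.005,-0.005,-0.005,-0.005,-0.005,-0.005,-0.005]
}}

```text
clock: 3.15
eef_pos: [572.8, -232.7, 52.9]
eef_rot: [-3.141, 0.001, -2.997]
wrist_force: [-0.3, -0.2, -0.0]
finger_gap: 61.2
finger_force: 0.0
```

{"api": "play_rows", "payload": {
  "translation": [
    [0,0,0],
    [0,0,0],
    [0,0,0],
    [0,0,0],
    [0,0,0],
    [0,0,0]
  ],
  "yaw": [0,0,0,0,0,0],
  "hand": 0,
  "force": 45
}}

```text
clock: 3.9
eef_pos: [572.3, -232.5, 51.8]
eef_rot: [3.142, -0.0, -2.997]
wrist_force: [-0.3, -0.6, 0.9]
finger_gap: 23.7
finger_force: 44.9
```

{"api": "play_rows", "payload": {
  "translation": [
    [0,0,0.02],
    [0,0,0.045],
    [0,0,0.06],
    [0.003,0.01,0.06],
    [0.009,0.03,0.06],
    [0.017,0.055,0.06],
    [0.025,0.08,0.06],
    [0.0293,0.0954,0.06],
    [0.0293,0.0954,0.05],
    [0.0293,0.0954,0.042],
    [0.0293,0.0954,0.04],
    [0.0293,0.0954,0.04]
  ],
  "yaw": [0,0,0,0.005,0.005,0.005,0.005,0.005,0.005,0.005,0.005,0.005]
}}

```text
clock: 5.4
eef_pos: [601.5, -137.7, 91.6]
eef_rot: [3.141, -0.0, -2.993]
wrist_force: [0.3, -0.6, -1.6]
finger_gap: 23.7
finger_force: 44.9
```

```bash
python3 - <<'E'
from h import *
print(telemetry.read_state())
import cv2
a=grab("scene","pics/s2.png"); b=grab("side","pics/d2.png")
a=cv2.imread("pics/s2.png")[150:400,80:420];b=cv2.imread("pics/d2.png")[170:420,220:560]
cv2.imwrite("pics/m2.png",cv2.resize(cv2.vconcat([a,b]),(408*1,600)))
E
```

```text
{'clock': 5.4, 'joints': array([-2.84350205e-01,  5.55716721e-01,  1.43384565e+00,  1.07790122e-05,
        1.15228144e+00, -2.00356578e+00]), 'qd': array([ 0.00243096, -0.00780916, -0.00754475, -0.00092921,  0.00384107,
        0.00035588]), 'effort': array([ 1.04066331e-02, -6.52632236e+01, -3.30994499e+01, -4.04090469e-02,
        5.84544629e-03, -2.98428997e-03]), 'eef_pos': array([ 601.45602997, -137.65368685,   91.59812554]), 'eef_rot': array([ 3.14147838e+00, -2.23873116e-04, -2.99317778e+00]), 'wrist_force': array([ 0.29283241, -0.6257445 , -1.63628099]), 'moment': array([ 0.10260533, -0.00374782,  0.00980498]), 'finger_force': 44.94236469268799, 'finger_gap': 23.651588354507226}
```

View pics/m2.png

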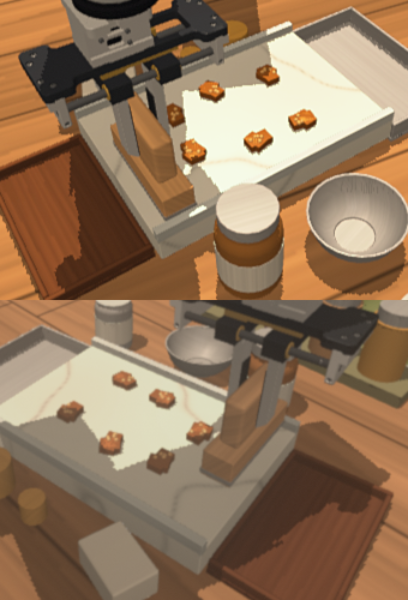

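The scraper is held upright over the slab near its far side, clear of the lip and behind the chips. Lowering it next.

{"api": "play_rows", "payload": {
  "translation": [
    [0,0,-0.0025],
    [0,0,-0.0045],
    [0,0,-0.0045],
    [0,0,-0.0045]
  ],
  "yaw": [0.001,0.001,0.001,0.001]
}}

```text
clock: 6.0
eef_pos: [601.6, -137.1, 87.3]
eef_rot: [-3.142, 0.0, -2.991]
wrist_force: [-0.2, -0.4, -2.4]
finger_gap: 23.8
finger_force: 44.9
```

{"api": "play_rows", "payload": {
  "translation": [
    [-0.0024,0.0158,0],
    [-0.0048,0.0316,0],
    [-0.0072,0.0475,0],
    [-0.0095,0.0633,0],
    [-0.0119,0.0791,0],
    [-0.0143,0.0949,0],
    [-0.0167,0.1108,0],
    [-0.0191,0.1266,0],
    [-0.0215,0.1424,0],
    [-0.0238,0.1582,0],
    [-0.0262,0.1741,0],
    [-0.0286,0.1899,0]
  ],
  "yaw": [0,0,0,0,0,0,0,0,0,0,0,0]
}}

```text
clock: 7.5
eef_pos: [572.8, 53.9, 87.3]
eef_rot: [-3.142, 0.0, -2.991]
wrist_force: [-0.0, 0.3, -2.2]
finger_gap: 23.6
finger_force: 44.9
```

{"api": "play_rows", "payload": {
  "translation": [
    [-0.0018,0.0119,0],
    [-0.0036,0.0237,0],
    [-0.0054,0.0356,0],
    [-0.0072,0.0475,0],
    [-0.0089,0.0593,0],
    [-0.0107,0.0712,0],
    [-0.0125,0.0831,0],
    [-0.0143,0.095,0],
    [-0.0161,0.1068,0],
    [-0.0165,0.11,0],
    [-0.0165,0.11,0]
  ],
  "yaw": [0,0,0,0,0,0,0,0,0,0,0]
}}

```text
clock: 8.88
eef_pos: [556.5, 162.9, 87.2]
eef_rot: [-3.142, -0.0, -2.991]
wrist_force: [-0.0, 0.1, -2.9]
finger_gap: 24.2
finger_force: 44.9
```

```bash
python3 - <<'E'
from h import *
a=grab("scene","pics/s3.png"); b=grab("side","pics/d3.png")
a=cv2.imread("pics/s3.png")[130:380,120:500];b=cv2.imread("pics/d3.png")[150:400,120:500]
cv2.imwrite("pics/m3.png",cv2.resize(cv2.vconcat([a,b]),(456,600)))
E
```

```text
(no output)
```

View pics/m3.png

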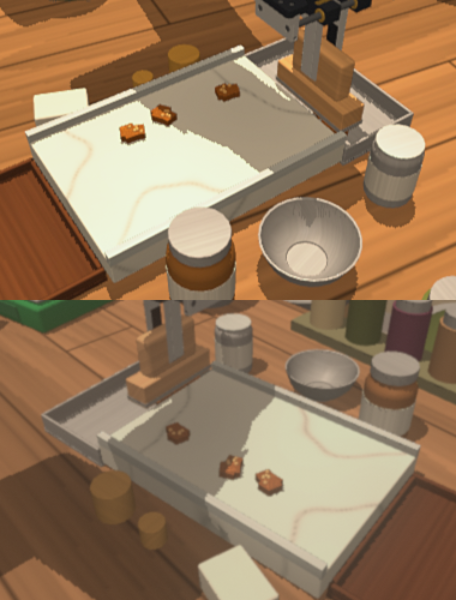

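The right-hand three chips are gone from the marble and three remain along the robot-side lip. Next is the left pass.

{"api": "play_rows", "payload": {
  "translation": [
    [0,0,0.02],
    [0,0,0.03],
    [-0.0022,-0.03,0.03],
    [-0.0065,-0.08,0.03],
    [-0.0095,-0.13,0.03],
    [-0.013,-0.18,0.03],
    [-0.0165,-0.23,0.03],
    [-0.02,-0.28,0.03],
    [-0.0221,-0.31,0.03],
    [-0.0221,-0.31,0.03],
    [-0.0221,-0.31,0.015],
    [-0.0221,-0.31,0.004]
  ],
  "yaw": [0,0,0,0,0,0,0,0,0,0,0,0]
}}

```text
clock: 10.48
eef_pos: [534.1, -146.2, 89.8]
eef_rot: [3.141, -0.001, -2.99]
wrist_force: [0.1, -1.0, -2.3]
finger_gap: 23.6
finger_force: 44.9
```

{"api": "play_rows", "payload": {
  "translation": [
    [0,0,-0.003],
    [0,0,-0.004],
    [0,0,-0.004]
  ],
  "yaw": [0,0,0]
}}

```text
clock: 10.85
eef_pos: [534.6, -147.1, 87.5]
eef_rot: [-3.141, 0.0, -2.991]
wrist_force: [0.5, -0.3, -1.7]
finger_gap: 23.8
finger_force: 44.9
```

{"api": "play_rows", "payload": {
  "translation": [
    [-0.0024,0.0158,0],
    [-0.0048,0.0316,0],
    [-0.0072,0.0475,0],
    [-0.0095,0.0633,0],
    [-0.0119,0.0791,0],
    [-0.0143,0.0949,0],
    [-0.0167,0.1108,0],
    [-0.0191,0.1266,0],
    [-0.0215,0.1424,0],
    [-0.0238,0.1582,0],
    [-0.0262,0.1741,0],
    [-0.0286,0.1899,0]
  ],
  "yaw": [0,0,0,0,0,0,0,0,0,0,0,0]
}}

```text
clock: 12.35
eef_pos: [505.7, 43.7, 87.3]
eef_rot: [-3.142, 0.0, -2.991]
wrist_force: [-1.3, -0.5, -1.8]
finger_gap: 23.9
finger_force: 44.9
```

{"api": "play_rows", "payload": {
  "translation": [
    [-0.0018,0.0119,0],
    [-0.0036,0.0237,0],
    [-0.0054,0.0356,0],
    [-0.0072,0.0475,0],
    [-0.0089,0.0593,0],
    [-0.0107,0.0712,0],
    [-0.0125,0.0831,0],
    [-0.0143,0.095,0],
    [-0.0161,0.1068,0],
    [-0.0168,0.112,0],
    [-0.0168,0.112,0]
  ],
  "yaw": [0,0,0,0,0,0,0,0,0,0,0]
}}

```text
clock: 13.72
eef_pos: [489.0, 154.9, 87.3]
eef_rot: [-3.142, -0.0, -2.991]
wrist_force: [0.4, -0.0, -0.9]
finger_gap: 23.6
finger_force: 44.9
```

{"api": "play_rows", "payload": {
  "translation": [
    [0,0,0.02],
    [0,0,0.03],
    [0.005,-0.03,0.03],
    [0.015,-0.08,0.03],
    [0.02,-0.13,0.03],
    [0.025,-0.18,0.03],
    [0.03,-0.23,0.03],
    [0.04,-0.28,0.03],
    [0.05,-0.34,0.03],
    [0.054,-0.38,0.03],
    [0.055,-0.395,0.03],
    [0.055,-0.395,0.03]
  ],
  "yaw": [0,0,0,0,0,0,0,0,0,0,0,0]
}}

```text
clock: 15.22
eef_pos: [543.7, -240.5, 117.0]
eef_rot: [3.141, -0.0, -2.992]
wrist_force: [0.1, 1.3, -2.4]
finger_gap: 23.9
finger_force: 44.9
```

```bash
python3 - <<'E'
from h import *
a=grab("scene","pics/s4.png"); b=grab("side","pics/d4.png"); grab("wrist","pics/w4.png")
a=cv2.imread("pics/s4.png")[140:340,60:480];b=cv2.imread("pics/d4.png")[170:430,140:560]
cv2.imwrite("pics/m4.png",cv2.resize(cv2.vconcat([a,b]),(540,592)))
E
```

```text
(no output)
```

View pics/m4.png

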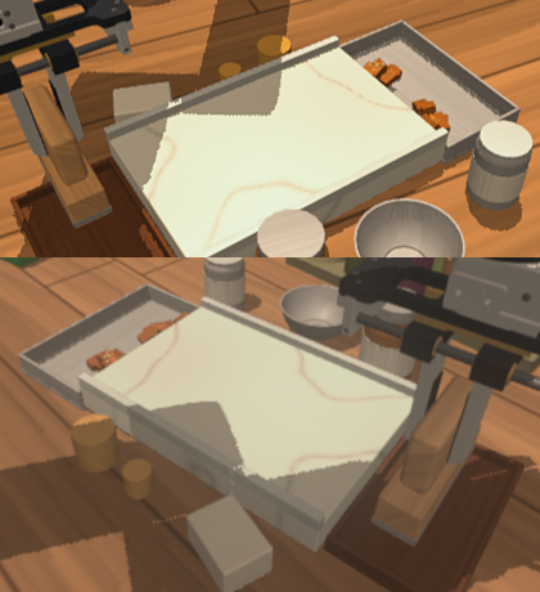

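The marble is clear and chips lie in the pan by the slab's edge. I'll stand the scraper back at the rest's middle.

{"api": "play_rows", "payload": {
  "translation": [
    [0.018,0.003,0],
    [0.036,0.0065,0],
    [0.036,0.0065,0],
    [0.036,0.0065,-0.02],
    [0.036,0.0065,-0.04],
    [0.036,0.0065,-0.055],
    [0.036,0.0065,-0.061],
    [0.036,0.0065,-0.063],
    [0.036,0.0065,-0.064],
    [0.036,0.0065,-0.065],
    [0.036,0.0065,-0.065],
    [0.036,0.0065,-0.065]
  ],
  "yaw": [0,0,0,0,0,0,0,0,0,0,0,0]
}}

```text
clock: 16.88
eef_pos: [580.1, -233.9, 52.5]
eef_rot: [-3.141, 0.0, -2.991]
wrist_force: [-0.3, 0.5, -1.0]
finger_gap: 23.9
finger_force: 44.9
```

{"api": "play_rows", "payload": {
  "translation": [
    [0,0,-0.0005],
    [0,0,-0.001],
    [0,0,-0.001],
    [0,0,-0.001]
  ],
  "yaw": [0,0,0,0]
}}

```text
clock: 17.38
eef_pos: [580.1, -233.9, 51.7]
eef_rot: [-3.141, 0.0, -2.991]
wrist_force: [-2.9, 1.7, 6.2]
finger_gap: 23.8
finger_force: 44.9
```

Contact is confirmed (Fz ≈ +8 N compared with hanging free). I'll open partly and then rise.

{"api": "play_rows", "payload": {
  "translation": [
    [0,0,0],
    [0,0,0],
    [0,0,0],
    [0,0,0],
    [0,0,0],
    [0,0,0]
  ],
  "yaw": [0,0,0,0,0,0],
  "hand": 0.65
}}

```text
clock: 18.12
eef_pos: [580.0, -233.8, 51.3]
eef_rot: [-3.142, 0.0, -2.991]
wrist_force: [0.1, 0.9, 0.4]
finger_gap: 60.9
finger_force: 0.0
```

{"api": "play_rows", "payload": {
  "translation": [
    [0,0,0.015],
    [0,0,0.04],
    [0,0,0.08],
    [0,0,0.12],
    [0,0,0.16],
    [0,0,0.2],
    [-0.04,0.01,0.22],
    [-0.1,0.03,0.22],
    [-0.15,0.04,0.22],
    [-0.18,0.04,0.22],
    [-0.18,0.04,0.22]
  ],
  "yaw": [0,0,0,0,0,0,0,0,0,0,0]
}}

```text
clock: 19.5
eef_pos: [399.0, -193.8, 273.0]
eef_rot: [-3.14, 0.002, -2.992]
wrist_force: [-0.1, 0.4, 0.1]
finger_gap: 61.2
finger_force: 0.0
```

```bash
python3 - <<'E'
from h import *
a=grab("scene","pics/s5.png"); b=grab("side","pics/d5.png")
a=cv2.imread("pics/s5.png");b=cv2.imread("pics/d5.png")
r=lambda x,w,h:cv2.resize(x,(w,h),interpolation=cv2.INTER_CUBIC)
top=cv2.hconcat([r(a[150:270,310:470],400,300),r(b[185:305,150:310],400,300)])
bot=cv2.hconcat([r(a[140:440,60:460],400,300),r(b[170:470,160:560],400,300)])
cv2.imwrite("pics/m5.png",cv2.vconcat([top,bot]))
E
```

```text
(no output)
```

View pics/m5.png

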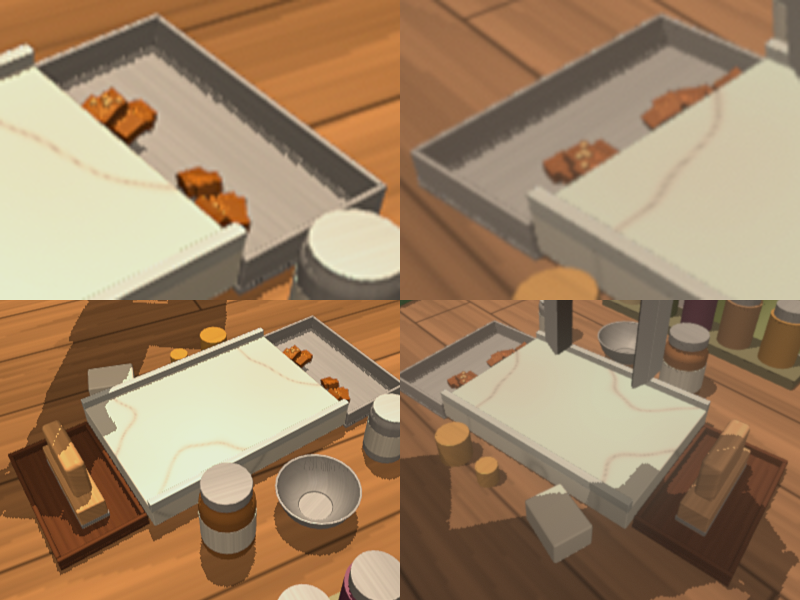

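The scraper stands upright in its rest and the slab is clear. The chips are piled in the pan, so I'll count them from above.

{"api": "play_rows", "payload": {
  "translation": [
    [0.02,0.05,0],
    [0.05,0.1,0],
    [0.08,0.15,0],
    [0.11,0.2,0],
    [0.14,0.25,0],
    [0.16,0.3,0],
    [0.17,0.34,0],
    [0.17,0.37,0],
    [0.17,0.37,0],
    [0.17,0.37,0],
    [0.17,0.37,0]
  ],
  "yaw": [0,0,0,0,0,0,0,0,0,0,0]
}}

```text
clock: 20.98
eef_pos: [570.2, 175.3, 271.3]
eef_rot: [-3.142, 0.0, -2.992]
wrist_force: [-0.8, -0.2, 0.6]
finger_gap: 61.4
finger_force: 0.0
```

```bash
python3 - <<'E'
from h import *
grab("wrist","pics/w6.png")
a=cv2.imread("pics/w6.png")[60:330,140:500]
cv2.imwrite("pics/w6c.png",cv2.resize(a,(792,594),interpolation=cv2.INTER_CUBIC))
E
```

```text
(no output)
```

View pics/w6c.png

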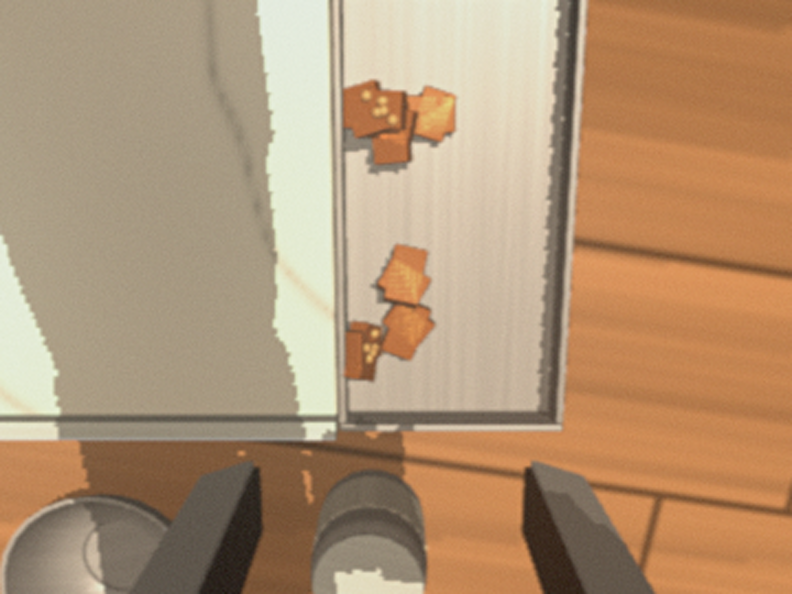

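Six chips lie inside the pan's walls: three around crop (400,120) and three around (395,315). The rim at x≈340 is clear. Handing in.

```bash
python3 -c "
from cell import manip; print(manip.sign_off())"
```

```text
the job is handed in; nothing more can be done
None
```

I scraped all six chips into the pan without the fingers touching them, stood the scraper upright back in its rest, left the other things around the slab alone, and handed the job in at about 21 s of the 54 s allowed.

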